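Hold an inspection mirror so the bench camera sees the hidden drain plug

ROBOT

A 7-joint arm with a two-finger parallel gripper is mounted at the origin on a cart in front of the work surface, level with it; the furniture and walls round the work are solid. World frame = base frame: x ahead of the robot, y to its left, z up, the work surface at z = 0. Lengths are in mm, angles in rad, forces in N, time in s.
With the tool pointing down it reaches from about 425 to 975 mm from the base axis. Payload 16.7 kg.
Tool frame: the origin (TCP) lies at the very end of the fingers, on their centre line; the grasp point (between the pads) lies 19 mm behind it; z points along the fingers, y is the line along which they close (so a half turn about z gives the same grasp; the last joint's range is limited). The gripper opens to 85 mm and grips with 20 to 120 N. Pads are 22 mm wide; open, the fingers measure 114 mm over their backs; the gripper's body (76 mm by 85 mm) begins 54 mm behind the grasp point. The pads swing forward as they close: fully open they stand 13 mm farther back than shut.
Start: joints at [0.964, 0.426, 0.074, 1.606, -0.034, 1.111, -0.067], TCP at [298.298, -605.47, 231.302] pointing down, gripper open.
Joint ranges: [-2.85, 2.85], [-0.5, 2.14], [-1.23, 1.37], [0.21, 2.46], [-1.02, 4.16], [0.16, 2.05], [-2.73, 2.73]. Speed limits (rad/s): [1.89, 1.89, 2.39, 2.39, 3.01, 3.01, 3.01].

INTERFACE

Orientations are given as a rotation vector (axis times angle).
In Python, from workcell import telemetry, eyes, arm gives the robot as it stands. The module is installed in compiled form; this text tells all that it offers.
- The arm moves only by the tool jog_arm, never from a script. Its argument "rows" is a list of rows, each an object with "slide": the shift along the tool's x, y, z in mm, a list of three; "turn": the turn about the tool's z in rad. In form: [{"slide": [tx, ty, tz], "turn": turn}, ...]. A call has 1 to 12 rows; each row shifts and turns the commanded pose from where the row before left it, along the tool's axes as they then stand; what a row does not reach is not made up. A row lasts 1/8 s, in which the tool goes at most 62.5 mm and 10.7 degrees, less where a joint would pass 70% of its speed; a pose out of reach is approached as far as the arm can. A call with a gripper value outside its range is refused whole. "jaw" is the closure in counts, from 0 (fully open) to 255 (shut), set as the call begins (left out, the last holds). The fingers move at their own pace and stop on an object; "newtons" is the grip in N (left out, the last holds). Time passes only in rows, so rows that do not move let the fingers close. It gives the time, the measured TCP pose, the force, the opening and the grip force at its end, in the units of the state.
- telemetry.get_obs(): the state, without advancing time (a new reading comes with each control period).
- eyes.capture(name): name is "scene" or "top" or "wrist"; returns (picture, depth): 480x640x3 uint8, blue, green, red; 480x640 float32, mm along the optical axis (not along the pixel's ray), 0 where there is no reading.
- eyes.camera_model(name): a dict with "mtx" (3x3 intrinsics, pixels), "R" (3x3) and "t" (3): a world point X has camera coordinates R X + t. Camera axes: x right, y down, z forward; pixel columns grow to the right and rows downward; lengths in mm; the calibration is good to about 2 mm. A picture is of the moment at which its call begins: read the wrist's pose just before it. camera_model takes no time and is no camera call; for the wrist camera it gives the pose at the moment of the call.
- arm.finish_job(): hands the job in; it is judged then, once.
The state is a dict: "clock": time; "qpos": joint angles; "dq": joint speeds; "joint_torque": joint torques, N m; "ee_pos": TCP position; "tool_rot": TCP orientation; "contact_force": force on the tool from outside, world axes, zero at the start; "moment": the same for the moment, N m; "width": finger opening in mm; "finger_force": force on a finger pad.
Only numpy, scipy, OpenCV 4.12 (cv2) and the standard library are available. Lean on these libraries where they do the work, as an engineer would, in place of code of your own. Each camera call takes 0.05 s, during which the arm holds its last target. There are 200 camera calls.

TASK

Pick up the inspection mirror by its handle and hold its face under the gear housing, centred where the stand's small camera points, tilted so that the camera sees the drain plug on the housing's underside in the mirror. Do not touch the stand, camera or housing, and leave the other things where they are. Finish while still holding the mirror steady in the air at that angle: do not let go.

Things in the scene. Friction and masses are not known exactly. Their poses are not given: they have to be found in the camera images.
- mirror: Loose inspection mirror lying face up, 90 g: black flat-sided handle 110 long, 18 wide, 24 high (mm), 8 mm steel neck, round mirror 56 mm wide, 6 thick, all rigid, 248 mm long. Origin: centre of the handle's underside. x along the handle toward the mirror, y across the handle (18 mm to grip), z up, the way the face looks.
- face (a point): Centre of the mirror's reflecting face: on the mirror at x = 165, y = 0, z = 15 mm; same axes as the mirror, z is the way the face looks.
- stand: Fixed stand, front (-x) open. Grey base 120 x 370 x 12 mm, y -160 to 210. Origin on the bench below view; y toward the camera, z up. Post at y = -125, 317 high, carries the grey gear housing (x -38..38, y -91..21, z 241..287 mm). Thinner post at y = 164 carries the grey 36 mm square camera (z 130..215), looking to -y, 25 deg below level.
- lens (a point): Middle of the front of the camera's lens: on the stand at x = 0, y = +122 mm, z = 162 mm. The camera points from here straight at view.
- plug (a point): Lower face of the drain plug, a 14 mm round brass stud on a 22 mm dark collar on the underside of the gear housing: on the stand at x = 0, y = -35 mm, z = 235 mm.
- view (a point): Empty point where the camera points: on the stand at x = 0, y = 0, z = 105 mm, 135 mm from lens and from plug. The face's centre belongs here. z: halfway between the directions to lens and plug (stand's z tilted 25 deg to its +y); a face looking along it shows the plug to the camera, whichever way the handle points. y: parallel to the line plug-lens; x: the stand's x.
- middle (a point): Empty point halfway between lens and plug, 103 mm from view along its z. A line square out of the centre of the mirror's face must pass through it.
- flashlight: Small black torch lying on the bench in front of the stand, 121 mm long, 37 mm thick; a bystander. Origin: centre of its underside.
- tape_roll: Roll of black insulating tape lying flat, 65 mm in diameter, 19 mm high; a bystander. Origin: centre of its underside.
- screw_tin: Open round tin of screws, 79 mm wide, 56 mm high; a bystander. Origin: centre of its underside.

How it is judged:
By the outcome, as a careful person would: the job done as asked, in the order asked, and still so for the second after the job is handed in, while the arm keeps its last pose, push and grip.
It also fails if it takes over 50 s, if anything falls off the work surface, if the arm or the gripper's body presses on something with over 40 N, if the wrist force passes 120 N, or if a joint passes its speed limit or range.

## Working session

There is one attempt and no reset: what is moved stays moved. The work goes in short steps, Python scripts to look and compute and a tool call to move; the robot and the scene stay as the last step left them, time stands still between calls to the robot, and variables do not carry over. Pictures are saved under pics/ and viewed, at most 10 in all, crops included, and the job is handed in when it is done.

Besides the shell and the picture viewer there is one more tool, called as a command line: name --argument value ..., lists and objects as JSON in quotes. jog_arm: Moves the arm, as the interface text tells. Its arguments: {"type":"object","properties":{"rows":{"type":"array","items":{"type":"object","properties":{"slide":{"type":"array","items":{"type":"number"}},"turn":{"type":"number"}}}},"jaw":{"type":"number"},"newtons":{"type":"number"}},"required":["rows"]}

```bash
mkdir -p pics; cat > h.py <<'E'
import numpy as np, cv2
from scipy.spatial.transform import Rotation as Ro
from workcell import telemetry, eyes, arm
def ray(cm,uv,z):
    K,R,t=np.array(cm["mtx"]),np.array(cm["R"]),np.array(cm["t"]).ravel()
    c=-R.T@t; d=R.T@np.linalg.inv(K)@np.array([uv[0],uv[1],1.]); return c+d*(z-c[2])/d[2]
def cloud(cm,dep):
    K,R,t=np.array(cm["mtx"]),np.array(cm["R"]),np.array(cm["t"]).ravel()
    v,u=np.mgrid[0:480,0:640]; p=np.stack([(u-K[0,2])/K[0,0]*dep,(v-K[1,2])/K[1,1]*dep,dep],-1)
    return (p-t)@R
E
python3 - <<'E'
from h import *
o=telemetry.get_obs(); print({k:np.round(o[k],3) for k in o})
for n in ["scene","top"]:
    cm=eyes.camera_model(n); p,d=eyes.capture(n); cv2.imwrite(f"pics/{n}0.png",p); np.savez(f"{n}0.npz",p=p,d=d)
    R,t=np.array(cm["R"]),np.array(cm["t"]).ravel(); print(n,-R.T@t,R.round(3).tolist(),cm["mtx"],(d>0).mean())
E
```

```text
{'clock': np.float64(0.0), 'qpos': array([ 0.964,  0.427,  0.074,  1.607, -0.034,  1.111, -0.067]), 'dq': array([-0.001, -0.001,  0.   , -0.001,  0.002, -0.   , -0.002]), 'joint_torque': array([ 1.0000e-03, -9.4984e+01,  3.7620e+00, -4.6352e+01,  1.9000e-02,
        1.0000e-02, -0.0000e+00]), 'ee_pos': array([ 298.114, -605.142,  230.603]), 'tool_rot': array([-3.058e+00, -7.120e-01,  1.000e-03]), 'contact_force': array([ 0.029,  0.851, -0.895]), 'moment': array([0.04 , 0.027, 0.029]), 'finger_force': np.float64(0.0), 'width': np.float64(85.243)}
scene [-181.42870769 1004.89199993  713.19379643] [[-0.817, -0.576, 0.017], [-0.256, 0.336, -0.907], [0.516, -0.745, -0.422]] [[496.09267479   0.         320.69285523]
 [  0.         496.09267479 242.56612323]
 [  0.           0.           1.        ]] 0.9959114583333334
top [ 284.27928649   21.94351681 1277.77828957] [[-0.049, -0.999, 0.003], [-0.978, 0.047, -0.201], [0.201, -0.013, -0.98]] [[514.69726275   0.         313.44894424]
 [  0.         514.69726275 234.65742054]
 [  0.           0.           1.        ]] 0.9960611979166667
```

View pics/scene0.png

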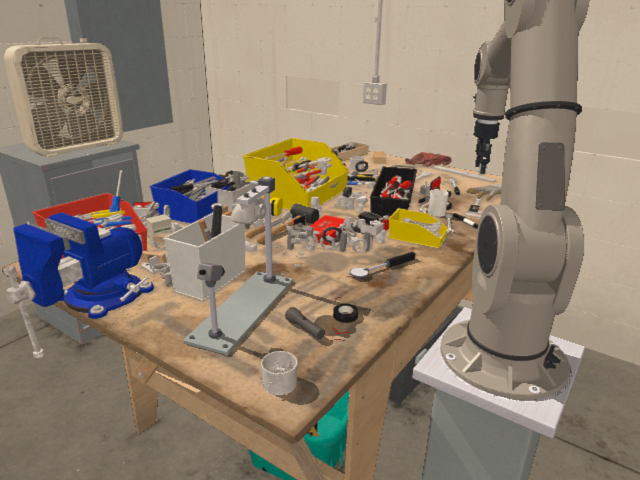

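View pics/top0.png

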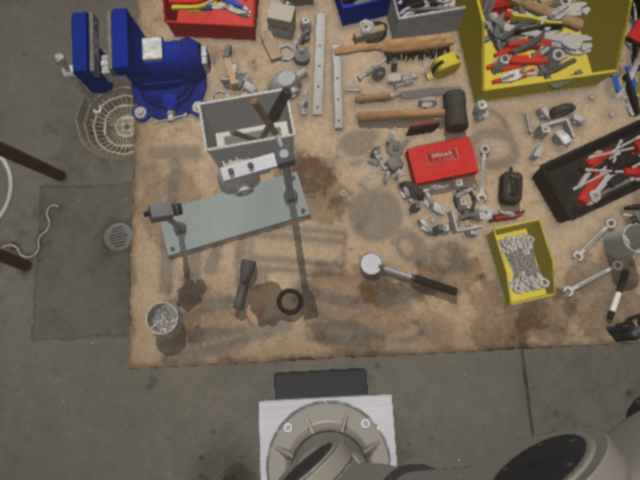

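The scene view shows the stand with its base, the camera at (210,270) and the housing at (250,205), with the mirror at (360,272)-(415,257). In the top view the mirror disc is at (371,265) and the handle runs (413,277)-(457,293). The base corners are near (160,215), (300,177), (310,215) and (170,255), with the torch at (245,285), tape at (290,301) and tin at (163,318).

```bash
python3 - <<'E'
from h import *
for n in ["top","scene"]:
    z=np.load(n+"0.npz"); p,d=z["p"],z["d"]; cm=eyes.camera_model(n); W=cloud(cm,d)
    hsv=cv2.cvtColor(p,cv2.COLOR_BGR2HSV).astype(int); H,S,V=hsv[...,0],hsv[...,1],hsv[...,2]
    b=p.astype(int)
    x0,x1,y0,y1=(150,320,165,265) if n=="top" else (175,300,265,360)
    roi=np.zeros(d.shape,bool); roi[y0:y1,x0:x1]=1
    base=roi&(b[...,0]-b[...,2]>-3)&(abs(W[...,2]-12)<9)
    nl,l,s,c=cv2.connectedComponentsWithStats(base.astype(np.uint8)); 
    print(n,"base areas",sorted(s[1:,4])[-4:],"z",np.median(W[base][:,2]))
    cv2.imwrite(f"pics/{n}base.png",(base*255).astype(np.uint8))
    # ray onto z=12 convex hull, minAreaRect
    ys,xs=np.nonzero(base); P=np.array([ray(cm,(u,v),12.)[:2] for u,v in zip(xs,ys)],np.float32)
    r=cv2.minAreaRect(P); print("rect",r, cv2.boxPoints(r).round(1).tolist())
    # mirror handle
    x0,x1,y0,y1=(400,470,260,305) if n=="top" else (375,425,245,280)
    roi[:]=0; roi[y0:y1,x0:x1]=1
    hd=roi&(V<70)&(W[...,2]>10)&(W[...,2]<34)
    ys,xs=np.nonzero(hd); P=np.array([ray(cm,(u,v),24.)[:2] for u,v in zip(xs,ys)],np.float32)
    print("handle",len(P),cv2.minAreaRect(P),"zs",np.percentile(W[hd][:,2],[5,50,95]))
    x0,x1,y0,y1=(355,390,245,285) if n=="top" else (345,375,262,285)
    roi[:]=0; roi[y0:y1,x0:x1]=1
    dk=roi&(S<40)&(V>110)
    ys,xs=np.nonzero(dk); P=np.array([ray(cm,(u,v),15.)[:2] for u,v in zip(xs,ys)],np.float32)
    print("disc",len(P),cv2.minEnclosingCircle(P),P.mean(0),"zs",np.percentile(W[dk][:,2],[5,50,95]))
    # tall stand points
    for nm,lo,hi in [("housing",270,295),("cam",195,225),("tall",240,330)]:
        m=(W[...,2]>lo)&(W[...,2]<hi)&(W[...,0]>450)&(W[...,0]<850)&(W[...,1]>0)&(W[...,1]<500)&(S<60)
        if m.sum()>5: print(nm,m.sum(),cv2.minAreaRect(W[m][:,:2].astype(np.float32)),np.median(W[m],0))
E
```

```text
top base areas [np.int32(2), np.int32(5), np.int32(319), np.int32(4916)] z 12.331182869726982
rect ((609.34814453125, 205.19737243652344), (114.24424743652344, 363.0672912597656), 14.160595893859863) [[509.6000061035156, 367.20001220703125], [598.4000244140625, 15.199999809265137], [709.0999755859375, 43.20000076293945], [620.2999877929688, 395.20001220703125]]
handle 321 ((403.2783508300781, -281.23980712890625), (112.77749633789062, 18.025510787963867), 68.51602935791016) zs [15.35653707 23.7100807  28.16199319]
disc 401 ((458.008056640625, -141.25897216796875), 38.124141693115234) [ 463.1895 -133.939 ] zs [11.05736306 15.20873065 19.88953282]
housing 524 ((628.1080322265625, 118.93423461914062), (73.43118286132812, 155.121826171875), 11.32633113861084) [606.84580855 152.04596572 280.96980357]
cam 309 ((651.5845947265625, 163.48887634277344), (161.16970825195312, 418.5843505859375), 40.93398666381836) [577.27547603 340.54694585 201.6927474 ]
tall 2102 ((634.5928344726562, 121.95234680175781), (77.71553802490234, 162.79685974121094), 20.152812957763672) [626.67671845 131.34892071 29
[... 395 characters left out ...]
656), (132.46084594726562, 38.09429931640625), 70.67229461669922) zs [11.68323479 21.9860851  26.73809527]
disc 141 ((462.9536437988281, -145.81179809570312), 42.59099578857422) [ 463.82913 -134.48836] zs [13.55979722 16.50304325 19.01548778]
housing 404 ((632.5133666992188, 128.5079345703125), (74.19939422607422, 142.21070861816406), 18.618026733398438) [612.61918357 171.44057425 280.01631412]
cam 230 ((651.7307739257812, 170.15692138671875), (160.083740234375, 421.0302429199219), 40.851863861083984) [576.93302163 353.28869013 201.99870825]
tall 1260 ((632.4365844726562, 130.39784240722656), (76.89300537109375, 159.3929901123047), 20.753902435302734) [619.84413806 164.0081639  280.40243147]
```

jog_arm --rows '[{"slide": [0,0,-60],"turn": 0},{"slide": [0,0,-60],"turn": 0},{"slide": [0,0,-60],"turn": 0},{"slide": [0,0,-60],"turn": 0},{"slide": [0,0,-60],"turn": 0},{"slide": [0,0,-60],"turn": 0}]'

```text
clock: 0.85
ee_pos: [298.1, -605.0, 593.2]
tool_rot: [-3.06, -0.713, 0.0]
contact_force: [0.9, -0.7, -0.2]
width: 85.5
finger_force: 0.0
```

```bash
python3 - <<'E'
from h import *
o=telemetry.get_obs(); print(o["clock"],o["qpos"].round(3),o["ee_pos"],o["tool_rot"],Ro.from_rotvec(o["tool_rot"]).as_matrix().round(3).tolist())
E
```

```text
0.85 [ 0.95   0.359  0.114  0.95  -0.041  1.834 -0.067] [ 298.05178134 -605.04637822  593.19273172] [-3.05950627e+00 -7.12789169e-01  1.51916625e-05] [[0.897, 0.442, -0.0], [0.442, -0.897, 0.0], [0.0, -0.0, -1.0]]
```

jog_arm --rows '[{"slide": [0,0,-50],"turn": 0},{"slide": [0,0,-30],"turn": 0},{"slide": [0,0,-15],"turn": 0},{"slide": [0,0,-15],"turn": 0},{"slide": [0,0,-15],"turn": 0}]'

```text
clock: 1.48
ee_pos: [294.5, -597.0, 693.8]
tool_rot: [3.034, 0.707, 0.009]
contact_force: [-0.2, -0.2, -0.2]
width: 85.3
finger_force: 0.0
```

```bash
python3 - <<'E'
from h import *
o=telemetry.get_obs(); print(o["clock"],o["qpos"].round(3),o["ee_pos"],o["tool_rot"],Ro.from_rotvec(o["tool_rot"]).as_matrix().round(3).tolist())
E
```

```text
1.475 [ 0.846  0.423  0.374  0.663 -0.172  2.048 -0.007] [ 294.47983239 -596.99529351  693.77199589] [3.0339917  0.70707192 0.0093771 ] [[0.897, 0.442, 0.012], [0.442, -0.897, -0.024], [-0.0, 0.027, -1.0]]
```

jog_arm --rows '[{"slide": [0,0,60],"turn": 0},{"slide": [0,0,60],"turn": 0},{"slide": [0,0,0],"turn": 0}]'

```text
clock: 1.85
ee_pos: [295.8, -598.2, 573.6]
tool_rot: [3.043, 0.71, 0.007]
contact_force: [0.1, -0.2, 1.2]
width: 85.8
finger_force: 0.0
```

```bash
python3 - <<'E'
from h import *
o=telemetry.get_obs(); print(o["clock"],o["qpos"].round(3),o["ee_pos"],o["tool_rot"],Ro.from_rotvec(o["tool_rot"]).as_matrix().round(3).tolist())
E
```

```text
1.85 [ 0.783  0.329  0.36   1.055 -0.117  1.758 -0.01 ] [ 295.75614151 -598.1831591   573.63790091] [3.04267509 0.71041264 0.00735672] [[0.897, 0.443, 0.008], [0.443, -0.896, -0.016], [0.001, 0.018, -1.0]]
```

jog_arm --rows '[{"slide": [26,-26,35],"turn": 0},{"slide": [26,-26,35],"turn": 0},{"slide": [26,-26,35],"turn": 0},{"slide": [26,-26,35],"turn": 0},{"slide": [26,-26,35],"turn": 0},{"slide": [26,-26,35],"turn": 0},{"slide": [26,-26,35],"turn": 0},{"slide": [26,-26,35],"turn": 0},{"slide": [26,-26,35],"turn": 0},{"slide": [26,-22,35],"turn": 0}]'

```text
clock: 3.1
ee_pos: [424.9, -265.2, 225.0]
tool_rot: [3.03, 0.705, 0.019]
contact_force: [0.8, -1.5, -0.1]
width: 85.0
finger_force: 0.0
```

jog_arm --rows '[{"slide": [0,0,0],"turn": -0.148},{"slide": [0,0,0],"turn": -0.148},{"slide": [0,0,0],"turn": -0.148},{"slide": [0,0,0],"turn": -0.148},{"slide": [0,0,0],"turn": -0.148},{"slide": [0,0,0],"turn": 0},{"slide": [0,0,0],"turn": 0}]'

```text
clock: 3.98
ee_pos: [422.2, -265.5, 223.4]
tool_rot: [2.574, 1.749, -0.003]
contact_force: [0.0, -0.8, 1.1]
width: 85.4
finger_force: 0.0
```

```bash
python3 - <<'E'
from h import *
o=telemetry.get_obs(); R=Ro.from_rotvec(o["tool_rot"]).as_matrix(); print(o["clock"],o["qpos"].round(3),o["ee_pos"],R.round(3).tolist())
cm=eyes.camera_model("wrist"); p,d=eyes.capture("wrist"); cv2.imwrite("pics/w1.png",p)
W=cloud(cm,d); V=p.max(-1)
hd=(V<70)&(W[...,2]>12)&(W[...,2]<34)&(abs(W[...,0]-405)<80)&(abs(W[...,1]+281)<80)
ys,xs=np.nonzero(hd); P=np.array([ray(cm,(u,v),24.)[:2] for u,v in zip(xs,ys)],np.float32)
print(len(P),cv2.minAreaRect(P),np.percentile(W[hd][:,2],[5,50,95]))
print("az y",np.degrees(np.arctan2(R[1,1],R[0,1])), "to grip pt in tool axes",R.T@(np.array([414.3,-253.3,5])-o["ee_pos"]))
E
```

```text
3.975 [0.401 0.132 0.022 2.021 0.017 0.965 0.035] [ 422.21856351 -265.53209222  223.40702048] [[0.368, 0.93, 0.015], [0.929, -0.368, -0.026], [-0.018, 0.023, -1.0]]
1723 ((406.1429138183594, -280.62298583984375), (111.802490234375, 16.682680130004883), 68.13095092773438) [23.45004196 25.13985601 26.44157202]
az y -21.601027448644786 to grip pt in tool axes [ 12.42417817 -16.97125321 217.87971609]
```

View pics/w1.png

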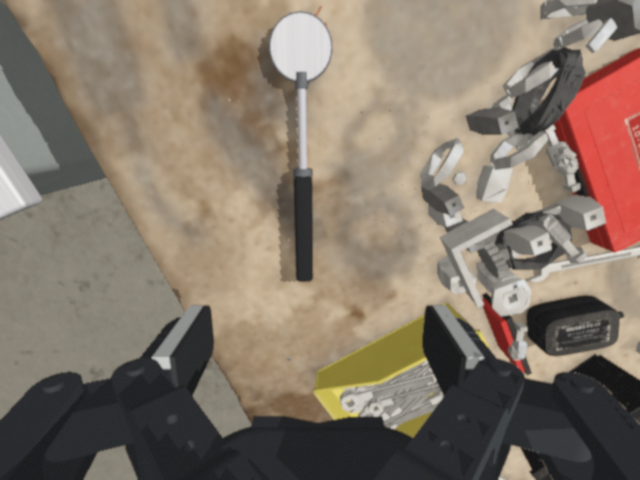

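The wrist view shows the mirror at (302,145), with its handle from (304,170) to (304,280), square to the fingers and clear of clutter.

jog_arm --rows '[{"slide": [13,-15,40],"turn": 0},{"slide": [0,0,45],"turn": 0},{"slide": [0,0,45],"turn": 0},{"slide": [0,0,30],"turn": 0},{"slide": [0,0,10],"turn": 0},{"slide": [0,0,0],"turn": 0},{"slide": [0,0,0],"turn": 0}]'

```text
clock: 4.9
ee_pos: [414.2, -251.6, 52.3]
tool_rot: [2.572, 1.753, -0.004]
contact_force: [-0.5, -0.6, -0.0]
width: 85.3
finger_force: 0.0
```

jog_arm --rows '[{"slide": [0,0,25],"turn": 0},{"slide": [0,0,15],"turn": 0},{"slide": [0,0,7],"turn": 0},{"slide": [0,0,0],"turn": 0},{"slide": [0,0,0],"turn": 0}]'

```text
clock: 5.52
ee_pos: [414.2, -252.5, 4.6]
tool_rot: [2.572, 1.755, -0.005]
contact_force: [0.6, -0.3, 0.3]
width: 85.2
finger_force: 0.0
```

jog_arm --rows '[{"slide": [0,0,0],"turn": 0},{"slide": [0,0,0],"turn": 0},{"slide": [0,0,0],"turn": 0},{"slide": [0,0,0],"turn": 0},{"slide": [0,0,0],"turn": 0},{"slide": [0,0,0],"turn": 0},{"slide": [0,0,0],"turn": 0},{"slide": [0,0,0],"turn": 0}]' --jaw 255 --newtons 70

```text
clock: 6.52
ee_pos: [414.2, -252.5, 4.5]
tool_rot: [2.572, 1.755, -0.005]
contact_force: [-0.7, 1.3, 7.9]
width: 16.1
finger_force: 68.2
```

jog_arm --rows '[{"slide": [0,0,-20],"turn": 0},{"slide": [0,0,-50],"turn": 0},{"slide": [0,0,-55],"turn": 0},{"slide": [-36,-10,-48],"turn": 0},{"slide": [-36,-10,-48],"turn": 0},{"slide": [-36,-10,-48],"turn": 0},{"slide": [-36,-10,-48],"turn": 0},{"slide": [-36,-10,-48],"turn": 0},{"slide": [-36,-10,-48],"turn": 0},{"slide": [-36,-10,-48],"turn": 0},{"slide": [-36,-10,-48],"turn": 0}]'

```text
clock: 7.9
ee_pos: [226.8, -479.3, 518.1]
tool_rot: [2.573, 1.755, -0.005]
contact_force: [0.5, -0.6, -0.7]
width: 16.2
finger_force: 69.0
```

```bash
cat > st.py <<'E'
from h import *
o=telemetry.get_obs(); R=Ro.from_rotvec(o["tool_rot"]).as_matrix(); z=R[:,2]
print(round(o["clock"],2),o["qpos"].round(3),o["ee_pos"].round(1),"w",round(o["width"],1),R.round(3).tolist())
print("tilt",np.degrees(np.arccos(-z[2])).round(2),"az",np.degrees(np.arctan2(z[1],z[0])).round(1),"tcp az",np.degrees(np.arctan2(o["ee_pos"][1],o["ee_pos"][0])).round(1))
g=np.array([.4226*.2446,-.4226*.9696,-.9063]); print("err deg",np.degrees(np.arccos(g@z)).round(2))
E
python3 st.py
```

```text
7.9 [ 0.72   0.031  0.298  1.503 -0.007  1.582  0.645] [ 226.8 -479.3  518.1] w 16.2 [[0.365, 0.931, 0.013], [0.931, -0.365, -0.024], [-0.018, 0.021, -1.0]]
tilt 1.57 az -62.4 tcp az -64.7
err deg 23.47
```

jog_arm --rows '[{"slide": [-25,-20,-48],"turn": 0},{"slide": [-25,-20,-48],"turn": 0},{"slide": [-25,-20,-48],"turn": 0},{"slide": [-25,-20,-48],"turn": 0},{"slide": [0,0,-40],"turn": 0},{"slide": [0,0,-30],"turn": 0},{"slide": [0,0,-30],"turn": 0},{"slide": [0,0,-30],"turn": 0}]'

```text
clock: 8.9
ee_pos: [110.7, -521.2, 771.6]
tool_rot: [2.507, 1.711, -0.051]
contact_force: [-0.4, -0.1, -1.3]
width: 16.4
finger_force: 69.3
```

```bash
python3 st.py
```

```text
8.9 [ 0.757  0.155  0.657  0.856 -0.122  2.048  0.967] [ 110.7 -521.2  771.6] w 16.4 [[0.366, 0.93, 0.032], [0.927, -0.361, -0.106], [-0.087, 0.069, -0.994]]
tilt 6.37 az -73.2 tcp az -78.0
err deg 18.64
```

jog_arm --rows '[{"slide": [0,0,-30],"turn": 0},{"slide": [0,0,-30],"turn": 0},{"slide": [0,0,-30],"turn": 0},{"slide": [0,0,-30],"turn": 0}]'

```text
clock: 9.4
ee_pos: [104.6, -498.0, 816.8]
tool_rot: [2.434, 1.661, -0.098]
contact_force: [0.4, 0.4, -0.7]
width: 16.2
finger_force: 69.3
```

```bash
python3 st.py
```

```text
9.4 [ 0.533  0.101  0.871  0.821 -0.108  2.048  0.961] [ 104.6 -498.   816.8] w 16.2 [[0.369, 0.928, 0.054], [0.915, -0.353, -0.196], [-0.163, 0.121, -0.979]]
tilt 11.7 az -74.7 tcp az -78.1
err deg 13.31
```

jog_arm --rows '[{"slide": [0,0,-30],"turn": 0},{"slide": [0,0,-30],"turn": 0},{"slide": [0,0,-30],"turn": 0},{"slide": [0,0,-30],"turn": 0},{"slide": [0,0,-30],"turn": 0}]'

```text
clock: 10.02
ee_pos: [128.0, -468.7, 868.0]
tool_rot: [2.292, 1.675, -0.142]
contact_force: [-0.4, -0.6, -1.5]
width: 16.6
finger_force: 70.2
```

```bash
python3 st.py
```

```text
10.03 [-1.000e-03  6.000e-02  1.345e+00  7.630e-01 -9.200e-02  2.048e+00
  9.710e-01] [ 128.  -468.7  868. ] w 16.6 [[0.316, 0.944, 0.095], [0.915, -0.277, -0.295], [-0.252, 0.18, -0.951]]
tilt 18.03 az -72.2 tcp az -74.7
err deg 7.1
```

jog_arm --rows '[{"slide": [0,0,-25],"turn": 0},{"slide": [0,0,-25],"turn": 0},{"slide": [0,0,-25],"turn": 0}]'

```text
clock: 10.4
ee_pos: [195.7, -439.3, 892.1]
tool_rot: [2.098, 1.824, -0.119]
contact_force: [-0.9, 0.6, -0.6]
width: 16.6
finger_force: 70.1
```

```bash
python3 st.py
```

```text
10.4 [-0.209  0.042  1.372  0.715 -0.074  2.048  0.969] [ 195.7 -439.3  892.1] w 16.6 [[0.165, 0.972, 0.168], [0.942, -0.105, -0.319], [-0.292, 0.211, -0.933]]
tilt 21.12 az -62.2 tcp az -66.0
err deg 6.57
```

jog_arm --rows '[{"slide": [0,0,25],"turn": 0},{"slide": [0,0,50],"turn": 0},{"slide": [0,0,55],"turn": 0},{"slide": [0,0,55],"turn": 0}]'

```text
clock: 10.9
ee_pos: [221.6, -497.9, 721.2]
tool_rot: [2.105, 1.821, -0.109]
contact_force: [0.6, -0.9, -1.4]
width: 16.5
finger_force: 70.1
```

```bash
python3 st.py
```

```text
10.9 [-0.223 -0.254  0.905  1.246  0.331  1.694  0.657] [ 221.6 -497.9  721.2] w 16.5 [[0.169, 0.971, 0.17], [0.943, -0.109, -0.313], [-0.285, 0.214, -0.934]]
tilt 20.87 az -61.4 tcp az -66.0
err deg 6.95
```

jog_arm --rows '[{"slide": [-17,-51,-6],"turn": 0},{"slide": [-17,-51,-6],"turn": 0},{"slide": [-17,-51,-6],"turn": 0},{"slide": [-17,-51,-6],"turn": 0},{"slide": [-17,-51,-6],"turn": 0}]'

```text
clock: 11.52
ee_pos: [-47.8, -540.4, 720.6]
tool_rot: [2.106, 1.82, -0.109]
contact_force: [-0.0, -0.8, -0.8]
width: 16.4
finger_force: 70.0
```

```bash
python3 st.py
```

```text
11.53 [-0.043 -0.471  0.969  1.212  0.441  1.794  0.987] [ -47.8 -540.4  720.6] w 16.4 [[0.17, 0.971, 0.17], [0.943, -0.111, -0.313], [-0.285, 0.214, -0.934]]
tilt 20.86 az -61.5 tcp az -95.1
err deg 6.94
```

jog_arm --rows '[{"slide": [-11,9,-37],"turn": 0},{"slide": [-11,9,-37],"turn": 0},{"slide": [-9,6,-28],"turn": 0}]'

```text
clock: 11.9
ee_pos: [-45.4, -540.2, 831.2]
tool_rot: [2.108, 1.819, -0.11]
contact_force: [-0.1, -0.9, -2.2]
width: 16.6
finger_force: 70.0
```

```bash
python3 st.py
```

```text
11.9 [-0.316 -0.358  1.235  0.82   0.421  2.021  1.08 ] [ -45.4 -540.2  831.2] w 16.6 [[0.171, 0.971, 0.169], [0.943, -0.112, -0.313], [-0.285, 0.213, -0.934]]
tilt 20.85 az -61.6 tcp az -94.8
err deg 6.9
```

Small pushes now, watching j3 and j6.

jog_arm --rows '[{"slide": [-7,5,-23],"turn": 0},{"slide": [-7,5,-23],"turn": 0}]'

```text
clock: 12.15
ee_pos: [-39.2, -533.0, 862.5]
tool_rot: [2.086, 1.809, -0.128]
contact_force: [0.3, 0.3, -1.3]
width: 16.5
finger_force: 71.1
```

```bash
python3 st.py
```

```text
12.15 [-0.37  -0.297  1.372  0.722  0.347  2.048  1.137] [ -39.2 -533.   862.5] w 16.5 [[0.169, 0.97, 0.174], [0.936, -0.103, -0.336], [-0.308, 0.22, -0.926]]
tilt 22.25 az -62.7 tcp az -94.2
err deg 5.94
```

jog_arm --rows '[{"slide": [-10,-26,-19],"turn": 0},{"slide": [-10,-26,-19],"turn": 0}]'

```text
clock: 12.4
ee_pos: [-101.6, -525.8, 867.3]
tool_rot: [2.081, 1.784, -0.149]
contact_force: [-1.2, -0.3, -1.1]
width: 16.7
finger_force: 71.0
```

```bash
python3 st.py
```

```text
12.4 [-0.262 -0.31   1.375  0.703  0.325  2.049  1.23 ] [-101.6 -525.8  867.3] w 16.7 [[0.183, 0.968, 0.172], [0.926, -0.111, -0.361], [-0.33, 0.225, -0.917]]
tilt 23.57 az -64.5 tcp az -100.9
err deg 4.87
```

jog_arm --rows '[{"slide": [13,-9,37],"turn": 0},{"slide": [16,-11,46],"turn": 0},{"slide": [16,-11,46],"turn": 0},{"slide": [16,-11,46],"turn": 0},{"slide": [16,-11,46],"turn": 0},{"slide": [16,-11,46],"turn": 0},{"slide": [16,-11,46],"turn": 0}]'

```text
clock: 13.28
ee_pos: [-101.9, -530.5, 561.0]
tool_rot: [2.077, 1.785, -0.153]
contact_force: [-0.5, -0.9, -1.3]
width: 16.2
finger_force: 71.1
```

```bash
python3 st.py
```

```text
13.28 [ 0.431 -0.448  0.902  1.642  0.262  1.372  1.206] [-101.9 -530.5  561. ] w 16.2 [[0.18, 0.969, 0.172], [0.925, -0.108, -0.363], [-0.333, 0.224, -0.916]]
tilt 23.69 az -64.7 tcp az -100.9
err deg 4.77
```

```bash
python3 - <<'E'
from h import *
for n in ["scene"]:
    z=np.load(n+"0.npz"); W=cloud(eyes.camera_model(n),z["d"]).reshape(-1,3)[z["d"].ravel()>0]
    m=(W[:,2]>300)&(W[:,1]<-200); Q=W[m]
    for y in range(-1600,-200,200):
        k=(Q[:,1]>=y)&(Q[:,1]<y+200)
        if k.sum(): print(y,k.sum(),Q[k].min(0).round(),Q[k].max(0).round())
E
```

```text
-1600 33472 [  -63. -1600.   300.] [ 2683. -1400.   780.]
-1400 1463 [ 2603. -1400.   300.] [ 2680. -1224.   767.]
-1200 1643 [ 2493. -1161.   300.] [ 2555. -1000.   761.]
-1000 2507 [ 2485. -1000.   300.] [2554. -800.  757.]
-800 2434 [ 251. -800.  301.] [2680. -600.  752.]
-600 6109 [ 209. -600.  300.] [2689. -400.  747.]
-400 4282 [ 178. -400.  300.] [2681. -200.  744.]
```

jog_arm --rows '[{"slide": [-11,-36,0],"turn": 0},{"slide": [-11,-36,0],"turn": 0}]'

```text
clock: 13.52
ee_pos: [-176.4, -543.2, 553.1]
tool_rot: [2.078, 1.786, -0.152]
contact_force: [-0.3, -0.6, -0.8]
width: 16.2
finger_force: 71.0
```

```bash
python3 - <<'E'
from h import *
p,d=eyes.capture("scene"); cv2.imwrite("pics/s2.png",p)
E
python3 st.py
```

```text
13.57 [ 0.392 -0.459  1.078  1.586  0.259  1.383  1.351] [-182.3 -543.4  552.8] w 16.5 [[0.185, 0.968, 0.17], [0.925, -0.113, -0.364], [-0.333, 0.225, -0.916]]
tilt 23.68 az -64.9 tcp az -108.5
err deg 4.7
```

View pics/s2.png

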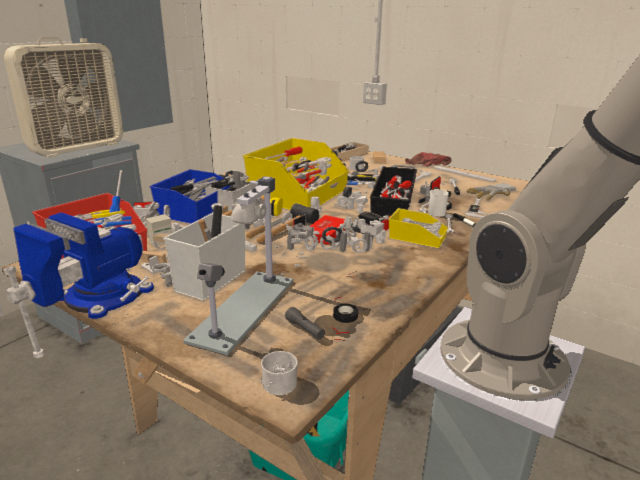

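Wall is ~1500 mm to the right, and the bench is undisturbed (stand base at (240,310), torch (305,323)). The area around the arm is free. Checking whether the arm relaxes j3 at rest.

jog_arm --rows '[{"slide": [0,0,0],"turn": 0},{"slide": [0,0,0],"turn": 0},{"slide": [0,0,0],"turn": 0},{"slide": [0,0,0],"turn": 0}]'

```text
clock: 14.08
ee_pos: [-172.7, -544.7, 555.7]
tool_rot: [2.072, 1.789, -0.155]
contact_force: [-0.4, 0.1, -1.1]
width: 17.1
finger_force: 71.0
```

```bash
python3 st.py
```

```text
14.07 [ 0.39  -0.454  1.065  1.586  0.256  1.382  1.346] [-172.7 -544.7  555.7] w 17.1 [[0.176, 0.969, 0.172], [0.925, -0.103, -0.365], [-0.336, 0.223, -0.915]]
tilt 23.77 az -64.8 tcp az -107.6
err deg 4.73
```

jog_arm --rows '[{"slide": [-30,4,18],"turn": 0},{"slide": [-30,4,18],"turn": 0},{"slide": [-30,4,18],"turn": 0},{"slide": [-30,4,18],"turn": 0}]'

```text
clock: 14.58
ee_pos: [-150.6, -659.1, 539.2]
tool_rot: [2.061, 1.784, -0.187]
contact_force: [0.6, -0.1, -1.2]
width: 16.4
finger_force: 71.4
```

```bash
python3 st.py
```

```text
14.57 [-0.054 -0.494  1.371  1.465  0.4    1.337  1.25 ] [-150.6 -659.1  539.2] w 16.4 [[0.174, 0.972, 0.161], [0.917, -0.1, -0.386], [-0.359, 0.215, -0.908]]
tilt 24.74 az -67.3 tcp az -102.9
err deg 3.6
```

jog_arm --rows '[{"slide": [-4,-24,-4],"turn": 0},{"slide": [-4,-24,-4],"turn": 0}]'

```text
clock: 14.82
ee_pos: [-199.0, -642.7, 539.0]
tool_rot: [2.065, 1.772, -0.2]
contact_force: [0.0, -0.1, -1.4]
width: 16.3
finger_force: 71.4
```

```bash
python3 st.py
```

```text
14.82 [ 0.032 -0.495  1.374  1.465  0.373  1.336  1.33 ] [-199.  -642.7  539. ] w 16.3 [[0.181, 0.971, 0.154], [0.912, -0.108, -0.395], [-0.367, 0.212, -0.906]]
tilt 25.08 az -68.7 tcp az -107.2
err deg 3.06
```

jog_arm --rows '[{"slide": [-4,-20,-4],"turn": 0},{"slide": [-4,-20,-4],"turn": 0},{"slide": [-4,-20,-4],"turn": 0},{"slide": [-4,-20,-4],"turn": 0}]'

```text
clock: 15.32
ee_pos: [-266.6, -614.7, 547.3]
tool_rot: [2.063, 1.761, -0.236]
contact_force: [0.0, -0.9, -0.2]
width: 16.5
finger_force: 71.4
```

```bash
python3 st.py
```

```text
15.32 [ 0.151 -0.495  1.374  1.451  0.339  1.344  1.45 ] [-266.6 -614.7  547.3] w 16.5 [[0.185, 0.973, 0.138], [0.903, -0.113, -0.415], [-0.389, 0.201, -0.899]]
tilt 25.95 az -71.7 tcp az -113.4
err deg 2.06
```

jog_arm --rows '[{"slide": [4,20,3],"turn": 0},{"slide": [11,58,8],"turn": 0},{"slide": [11,58,8],"turn": 0},{"slide": [11,58,8],"turn": 0},{"slide": [11,58,8],"turn": 0},{"slide": [11,58,8],"turn": 0},{"slide": [11,58,8],"turn": 0},{"slide": [11,58,8],"turn": 0},{"slide": [11,58,8],"turn": 0}]'

```text
clock: 16.45
ee_pos: [234.3, -614.2, 547.8]
tool_rot: [2.063, 1.763, -0.235]
contact_force: [0.1, 0.4, -0.8]
width: 16.1
finger_force: 71.4
```

```bash
python3 st.py
```

```text
16.45 [ 0.168 -0.029  0.895  1.557  0.111  1.16   0.89 ] [ 234.3 -614.2  547.8] w 16.1 [[0.184, 0.973, 0.138], [0.903, -0.112, -0.414], [-0.388, 0.201, -0.9]]
tilt 25.88 az -71.6 tcp az -69.1
err deg 2.06
```

jog_arm --rows '[{"slide": [0,0,0],"turn": 0.166},{"slide": [0,0,0],"turn": 0.166},{"slide": [0,0,0],"turn": 0.166},{"slide": [0,0,0],"turn": 0.166},{"slide": [0,0,0],"turn": 0.166},{"slide": [0,0,0],"turn": 0.166},{"slide": [0,0,0],"turn": 0.166}]'

```text
clock: 17.32
ee_pos: [232.5, -614.3, 547.8]
tool_rot: [2.676, 0.332, 0.121]
contact_force: [-0.2, 0.6, -0.7]
width: 16.3
finger_force: 71.4
```

```bash
python3 st.py
```

```text
17.32 [ 0.207 -0.027  0.859  1.557  0.108  1.159 -0.274] [ 232.5 -614.3  547.8] w 16.3 [[0.967, 0.213, 0.137], [0.251, -0.875, -0.414], [0.032, 0.435, -0.9]]
tilt 25.87 az -71.6 tcp az -69.3
err deg 2.03
```

jog_arm --rows '[{"slide": [41,-38.5,-3.6],"turn": 0},{"slide": [41,-38.5,-3.6],"turn": 0},{"slide": [41,-38.5,-3.6],"turn": 0},{"slide": [41,-38.5,-3.6],"turn": 0},{"slide": [41,-38.5,-3.6],"turn": 0},{"slide": [41,-38.5,-3.6],"turn": 0},{"slide": [41,-38.5,-3.6],"turn": 0},{"slide": [41,-38.5,-3.6],"turn": 0}]'

```text
clock: 18.32
ee_pos: [478.8, -247.9, 448.9]
tool_rot: [2.674, 0.339, 0.119]
contact_force: [0.3, -1.2, -1.4]
width: 16.4
finger_force: 71.4
```

```bash
python3 st.py
```

```text
18.32 [-0.081 -0.095  0.164  1.83   0.453  1.25  -1.346] [ 478.8 -247.9  448.9] w 16.4 [[0.966, 0.218, 0.137], [0.256, -0.873, -0.415], [0.029, 0.436, -0.9]]
tilt 25.89 az -71.7 tcp az -27.4
err deg 2.03
```

jog_arm --rows '[{"slide": [3.7,-50.7,-19.6],"turn": 0},{"slide": [3.7,-50.7,-19.6],"turn": 0},{"slide": [3.7,-50.7,-19.6],"turn": 0},{"slide": [3.7,-50.7,-19.6],"turn": 0}]'

```text
clock: 18.82
ee_pos: [436.7, -34.4, 431.7]
tool_rot: [2.674, 0.339, 0.119]
contact_force: [1.4, 0.4, -1.0]
width: 16.4
finger_force: 71.4
```

```bash
python3 st.py
```

```text
18.82 [-0.268 -0.145 -0.136  1.911  0.436  1.429 -1.795] [436.7 -34.4 431.7] w 16.4 [[0.966, 0.218, 0.137], [0.256, -0.873, -0.415], [0.029, 0.436, -0.899]]
tilt 25.92 az -71.7 tcp az -4.5
err deg 2.04
```

jog_arm --rows '[{"slide": [3.7,-50.7,-19.6],"turn": 0},{"slide": [3.7,-50.7,-19.6],"turn": 0},{"slide": [3.7,-50.7,-19.6],"turn": 0},{"slide": [0,0,0],"turn": 0}]'

```text
clock: 19.32
ee_pos: [406.1, 127.5, 418.0]
tool_rot: [2.673, 0.348, 0.118]
contact_force: [0.8, -0.9, -0.1]
width: 16.1
finger_force: 71.5
```

```bash
python3 st.py; python3 - <<'E'
from h import *
for n in ["top","scene"]:
    p,d=eyes.capture(n); np.savez(n+"1.npz",p=p,d=d); cv2.imwrite(f"pics/{n}1.png",p)
a=cv2.imread("pics/top1.png")[60:360,100:500]; b=cv2.imread("pics/scene1.png")[150:450,150:550]
cv2.imwrite("pics/pair1.png",np.hstack([a,b]))
E
```

```text
19.32 [-0.417 -0.049 -0.348  1.852  0.389  1.541 -2.127] [406.1 127.5 418. ] w 16.1 [[0.965, 0.224, 0.138], [0.262, -0.872, -0.414], [0.028, 0.436, -0.9]]
tilt 25.88 az -71.6 tcp az 17.4
err deg 2.07
```

View pics/pair1.png

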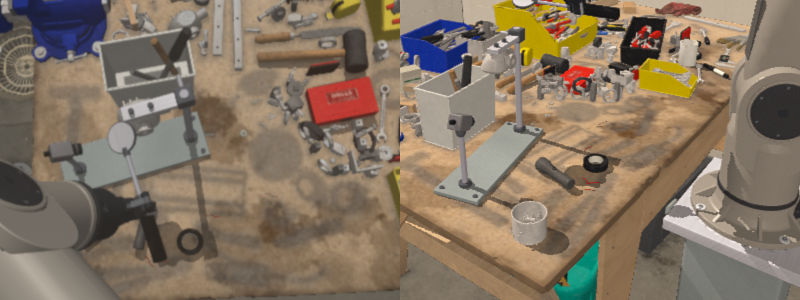

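The top crop shows the mirror held flat-handled with its disc at full-image (222,197), still high above the stand, and the bystanders undisturbed. In the scene crop the gripper lies above the cut-off. Next I measure the disc's pose in hand.

```bash
cat > face.py <<'E'
from h import *
import sys
def fit(n,p,d,o,f0=(135,0,-10.5),rad=40):
    cm=eyes.camera_model(n); W=cloud(cm,d); R=Ro.from_rotvec(o["tool_rot"]).as_matrix()
    L=(W-o["ee_pos"])@R-np.array(f0)   # tool frame, relative to predicted face
    S=cv2.cvtColor(p,cv2.COLOR_BGR2HSV)[...,1]
    m=(d>0)&(np.hypot(L[...,0],L[...,1])<rad)&(abs(L[...,2])<12)&(L[...,0]>-28)
    if m.sum()<30: print(n,"few",m.sum()); return
    P=L[m]; c=P[:,:2].mean(0); 
    k=np.hypot(*(P[:,:2]-c).T)<24; A=np.c_[P[k,:2],np.ones(k.sum())]; s,_,_,_=np.linalg.lstsq(A,P[k,2],rcond=None)
    r=P[k,2]-A@s; nt=np.array([s[0],s[1],-1.]); nt/=np.linalg.norm(nt)
    (cx,cy),rr=cv2.minEnclosingCircle(P[:,:2].astype(np.float32))
    print(n,m.sum(),"off in tool (mean)",c.round(1),"circ",round(cx,1),round(cy,1),round(rr,1),"z",round(float(s[2]),1),"rms",r.std().round(2),"n tool",nt.round(3),"n world",(R@nt).round(3))
E
python3 - <<'E'
from face import *
o=telemetry.get_obs()
for n in ["top","scene"]:
    z=np.load(n+"1.npz"); fit(n,z["p"],z["d"],o)
p,d=eyes.capture("wrist"); cv2.imwrite("pics/w2.png",p); fit("wrist",p,d,o)
E
```

```text
top 713 off in tool (mean) [-4.1 -1.2] circ -4.6 -3.2 29.0 z -3.5 rms 1.33 n tool [-0.007  0.006 -1.   ] n world [-0.143  0.408  0.902]
scene 338 off in tool (mean) [-3.  -5.6] circ -1.0 -3.9 30.3 z -4.4 rms 1.47 n tool [-0.014 -0.021 -1.   ] n world [-0.155  0.43   0.889]
wrist 3370 off in tool (mean) [-23.6   1.3] circ -19.2 1.1 22.1 z -2.4 rms 1.31 n tool [ 0.051  0.    -0.999] n world [-0.088  0.428  0.9  ]
```

View pics/w2.png

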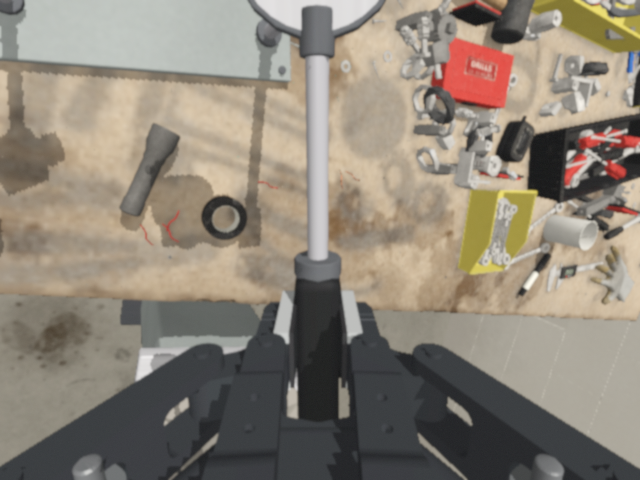

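The wrist view shows the handle held square between the pads, with the disc edge at (317,20). The base's front edge runs (0,62)-(290,82) with its corner at about (291,81). The torch is at (150,170) and the tape at (224,216).

```bash
python3 - <<'E'
from h import *
cm=eyes.camera_model("wrist"); p=cv2.imread("pics/w2.png").astype(int)
# front edge of base: per column, lowest greenish-grey row (top face), cast to z=12
hsv=cv2.cvtColor(p.astype(np.uint8),cv2.COLOR_BGR2HSV)
m=((p[...,0]-p[...,2]>-3)&(hsv[...,2]>110)&(hsv[...,1]<60)).astype(np.uint8); m[110:]=0; m[:,300:]=0
n,l,s,c=cv2.connectedComponentsWithStats(m); k=1+np.argmax(s[1:,4]); print(s[k])
E=[]
for u in range(40,270,5):
    v=np.nonzero(l[:,u]==k)[0].max(); E.append(ray(cm,(u,v+.5),12.)[:2])
E=np.array(E,np.float32); vx,vy,x0,y0=cv2.fitLine(E,cv2.DIST_HUBER,0,.01,.01).ravel()
print("edge dir",np.degrees(np.arctan2(vx,-vy))%180,"pt",x0,y0)
ex=np.array([.9696,.2446]);ey=np.array([-.2446,.9696]);O=np.array([615.5,181.])
print("edge in stand x (expect -60):",((E-O)@ex).mean(),((E-O)@ex)[[0,-1]])
R=[]
for v in range(25,75,5):
    u=np.nonzero(l[v]==k)[0].max(); R.append(ray(cm,(u+.5,v),12.)[:2])
print("right edge stand y (expect -160):",((np.array(R)-O)@ey).round(1))
for nme in ["top","scene"]:
    z=np.load(nme+"0.npz"); W=cloud(eyes.camera_model(nme),z["d"]); L=np.stack([(W[...,:2]-O)@ex,(W[...,:2]-O)@ey,W[...,2]],-1)
    for q,b in dict(housing=(-60,60,-110,40,276,298),cam=(-40,40,110,200,150,222),post=(-30,30,-150,-100,305,330)).items():
        mm=(L[...,0]>b[0])&(L[...,0]<b[1])&(L[...,1]>b[2])&(L[...,1]<b[3])&(L[...,2]>b[4])&(L[...,2]<b[5])
        if mm.sum()>4: print(nme,q,mm.sum(),np.percentile(L[mm],[3,50,97],axis=0).round(0).tolist())
o=telemetry.get_obs(); RR=Ro.from_rotvec(o["tool_rot"]).as_matrix()
view=np.array([615.5,181,105]); f=o["ee_pos"]+RR@np.array([131.5,-1.5,-13]); print("face",f, "to view world",view-f,"tool",RR.T@(view-f))
sx=np.r_[ex,0]; tgt=view-80*sx; print("pre tool",RR.T@(tgt-f), "80 in",RR.T@(80*sx))
E
```

```text
[    0     0   300    81 19887]
edge dir 14.1725235 pt 555.945 191.03519
edge in stand x (expect -60): -55.28534844038589 [-55.73067774 -54.25753335]
right edge stand y (expect -160): [-173.2 -174.7 -158.9 -157.1 -157.  -156.8 -156.6 -156.5 -156.3 -156.1]
top housing 451 [[-35.0, -94.0, 277.0], [-14.0, -28.0, 283.0], [31.0, 0.0, 298.0]]
top cam 607 [[-16.0, 122.0, 169.0], [-2.0, 157.0, 194.0], [17.0, 191.0, 207.0]]
top post 337 [[-16.0, -141.0, 309.0], [-1.0, -124.0, 315.0], [17.0, -108.0, 320.0]]
scene housing 306 [[-33.0, -106.0, 277.0], [-11.0, -10.0, 284.0], [32.0, 10.0, 297.0]]
scene cam 475 [[-15.0, 136.0, 154.0], [-7.0, 180.0, 187.0], [18.0, 197.0, 207.0]]
scene post 117 [[-15.0, -134.0, 306.0], [-2.0, -111.0, 314.0], [18.0, -102.0, 319.0]]
face [532.02505184 163.40206027 433.72426988] to view world [  83.47494816   17.59793973 -328.72426988] tool [  75.60462025 -140.68324955  299.71580665]
pre tool [  -4.35475891 -140.46509467  297.23561704] 80 in [79.95937916 -0.21815488  2.48018961]
```

jog_arm --rows '[{"slide": [-1,-20,42],"turn": 0},{"slide": [-1,-20,42],"turn": 0},{"slide": [-1,-20,42],"turn": 0},{"slide": [-1,-20,42],"turn": 0},{"slide": [0,0,0],"turn": 0}]'

```text
clock: 20.1
ee_pos: [407.9, 120.7, 231.5]
tool_rot: [2.672, 0.337, 0.114]
contact_force: [0.2, 0.6, 0.2]
width: 16.6
finger_force: 71.3
```

```bash
cat >> st.py <<'E'
view=np.array([615.5,181,105]); f=o["ee_pos"]+R@np.array([131.5,-1.5,-13]); sx=np.array([.9696,.2446,0]); print("face to view: tool",(R.T@(view-f)).round(1),"to pre (80 short)",(R.T@(view-80*sx-f)).round(1))
E
python3 st.py
```

```text
20.1 [-0.431  0.111 -0.36   2.113  0.474  1.192 -2.351] [407.9 120.7 231.5] w 16.6 [[0.967, 0.218, 0.133], [0.254, -0.872, -0.418], [0.025, 0.438, -0.899]]
tilt 26.02 az -72.3 tcp az 16.5
err deg 1.87
face to view: tool [ 81.3 -61.3 129.2] to pre (80 short) [  1.4 -61.1 127. ]
```

jog_arm --rows '[{"slide": [1,-20,42],"turn": 0},{"slide": [0,-20,42],"turn": 0},{"slide": [0,0,0],"turn": 0}]'

```text
clock: 20.48
ee_pos: [412.6, 122.0, 140.3]
tool_rot: [2.672, 0.337, 0.117]
contact_force: [-0.5, 0.7, -0.4]
width: 16.4
finger_force: 71.3
```

```bash
python3 st.py
```

```text
20.48 [-0.453  0.255 -0.351  2.19   0.576  1.024 -2.506] [412.6 122.  140.3] w 16.4 [[0.967, 0.217, 0.136], [0.255, -0.873, -0.417], [0.028, 0.438, -0.899]]
tilt 26.0 az -72.0 tcp az 16.5
err deg 1.97
face to view: tool [ 78.7 -21.3  47.6] to pre (80 short) [ -1.3 -21.   45.2]
```

jog_arm --rows '[{"slide": [16,-4,9.5],"turn": 0},{"slide": [16,-4,9.5],"turn": 0},{"slide": [16,-4,9.5],"turn": 0},{"slide": [0,0,0],"turn": 0}]'

```text
clock: 20.98
ee_pos: [461.5, 133.9, 110.9]
tool_rot: [2.674, 0.336, 0.12]
contact_force: [-0.8, -0.2, -0.8]
width: 16.3
finger_force: 71.3
```

```bash
python3 st.py
```

```text
20.98 [-0.444  0.366 -0.318  2.114  0.636  0.991 -2.514] [461.5 133.9 110.9] w 16.3 [[0.967, 0.216, 0.137], [0.254, -0.873, -0.415], [0.03, 0.436, -0.899]]
tilt 25.94 az -71.7 tcp az 16.2
err deg 2.04
face to view: tool [29.2 -8.9 19.9] to pre (80 short) [-50.7  -8.6  17.3]
```

jog_arm --rows '[{"slide": [14,-4.5,10],"turn": 0},{"slide": [12,-4.5,10],"turn": 0},{"slide": [3,0,0],"turn": 0},{"slide": [0,0,0],"turn": 0},{"slide": [0,0,0],"turn": 0}]'

```text
clock: 21.6
ee_pos: [489.1, 140.7, 90.1]
tool_rot: [2.674, 0.338, 0.12]
contact_force: [0.1, 0.3, -0.3]
width: 16.3
finger_force: 71.3
```

```bash
python3 st.py; python3 - <<'E'
from face import *
o=telemetry.get_obs()
for n in ["top","scene"]:
    p,d=eyes.capture(n); np.savez(n+"2.npz",p=p,d=d); cv2.imwrite(f"pics/{n}3.png",p); fit(n,p,d,o,(131.5,-1.5,-13))
a=cv2.imread("pics/top3.png")[100:330,130:360]; b=cv2.imread("pics/scene3.png")[160:390,170:400]
cv2.imwrite("pics/pair3.png",cv2.resize(np.hstack([a,b]),(800,400)))
E
```

```text
21.6 [-0.442  0.433 -0.299  2.067  0.669  0.972 -2.519] [489.1 140.7  90.1] w 16.3 [[0.966, 0.217, 0.138], [0.255, -0.873, -0.415], [0.03, 0.436, -0.899]]
tilt 25.94 az -71.6 tcp az 16.1
err deg 2.08
face to view: tool [1.4 0.2 0.4] to pre (80 short) [-78.6   0.5  -2.2]
top 319 off in tool (mean) [-5.6  2.9] circ 0.5 3.8 29.1 z 0.5 rms 2.25 n tool [-0.025  0.006 -1.   ] n world [-0.161  0.403  0.901]
scene 306 off in tool (mean) [-0.3 -1.4] circ -0.1 1.4 29.8 z -1.5 rms 2.18 n tool [-0.019 -0.023 -1.   ] n world [-0.161  0.43   0.888]
```

View pics/pair3.png

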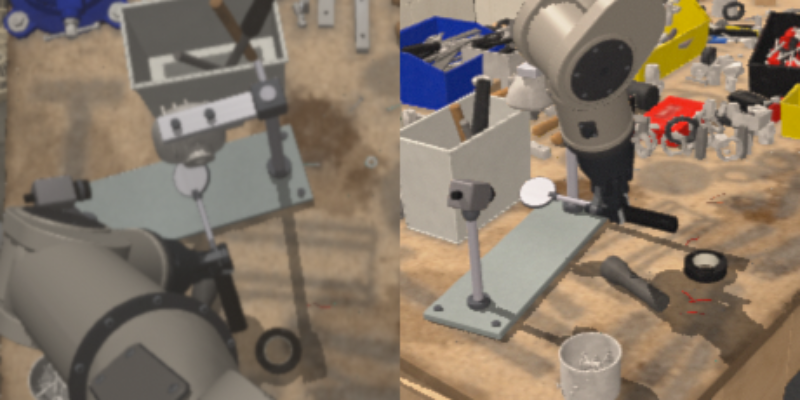

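The disc sits under the housing, at pair-picture (192,180) from the top and (538,192) from the scene. It touches nothing, and the torch, tape and tin are in place. I make a final trim of about 2 mm and let it settle.

jog_arm --rows '[{"slide": [2,-1.5,0],"turn": 0},{"slide": [0,0,0],"turn": 0},{"slide": [0,0,0],"turn": 0},{"slide": [0,0,0],"turn": 0},{"slide": [0,0,0],"turn": 0},{"slide": [0,0,0],"turn": 0}]'

```text
clock: 22.45
ee_pos: [490.9, 142.5, 89.3]
tool_rot: [2.674, 0.338, 0.12]
contact_force: [-0.2, 0.2, -1.3]
width: 16.2
finger_force: 71.3
```

```bash
python3 st.py; python3 - <<'E'
from face import *
o=telemetry.get_obs(); print(abs(o["dq"]).max())
for n in ["scene","scene","top","top"]:
    p,d=eyes.capture(n); fit(n,p,d,o,(131.5,-1.5,-13))
E
```

```text
22.45 [-0.443  0.438 -0.299  2.062  0.669  0.973 -2.519] [490.9 142.5  89.3] w 16.2 [[0.966, 0.217, 0.138], [0.255, -0.873, -0.415], [0.03, 0.436, -0.899]]
tilt 25.93 az -71.6 tcp az 16.2
err deg 2.07
face to view: tool [-0.8  1.8  0.1] to pre (80 short) [-80.8   2.   -2.4]
0.0027385558746782245
scene 304 off in tool (mean) [-0.3 -1. ] circ 1.8 0.5 29.7 z -1.1 rms 2.22 n tool [-0.014 -0.003 -1.   ] n world [-0.152  0.414  0.898]
scene 303 off in tool (mean) [-0.2 -1.1] circ 1.3 0.8 29.3 z -1.5 rms 2.07 n tool [-0.017 -0.001 -1.   ] n world [-0.155  0.411  0.898]
top 309 off in tool (mean) [-6.1  2.4] circ -3.0 3.4 28.7 z 0.3 rms 2.02 n tool [-0.008 -0.014 -1.   ] n world [-0.148  0.425  0.893]
top 310 off in tool (mean) [-6.3  2.3] circ -1.7 3.3 28.6 z 0.1 rms 2.25 n tool [-0.034  0.016 -0.999] n world [-0.167  0.392  0.905]
```

```bash
python3 -c "
from workcell import arm
print(arm.finish_job())"
```

```text
the job is handed in; nothing more can be done
None
```

The job is handed in with the mirror still held steady in the air, its face within about 3 mm of the view point but about 3° off the asked tilt, which by my geometry still shows the plug (I did not check the camera's own view); while tilting, joint 3 read up to 1.375 against its stated 1.37 limit, which may count against it.

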